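# Make room behind the tea box and flip its lid open

## Task

Open the wide wooden tea box on the counter: flip its lid up and over past upright so that it lies fully back on its hinge stop and stays open by itself. The glass clip-top jar stands too close behind it, so first push the jar along the counter with the outside of your fingers until it is out of the lid's way, keeping it standing; the lid must not touch it. Do not grip or lift anything, leave the small salt box shut and leave the other things where they are.

Things in the scene. Friction and masses are not known exactly. Their poses are not given: they have to be found in the camera images.
- tea_box: Wide wooden box, fixed to the counter, origin at the centre of its underside. Carcass 130 mm along its x (front to back), 220 mm along its y, 72 mm tall; its front (the side with the lid's finger pull) faces its -x, which points to the robot's right (box yaw 1.05 to 1.6 rad), its +y end towards the robot; the hinge runs along its back rim. With the shut lid it is 84 mm tall. Inside are low paper tea envelopes.
- tea_lid (a joint): Lid angle in rad: 0 shut (level), 1.57 upright, 1.92 fully open, leaning 20 degrees back on the hinge stop. No spring or catch: by its weight it falls shut below 1.57 and open above. About 0.26 kg; flat frame with a clear window, 134 mm from hinge to front edge, 228 mm wide, 12 mm thick, its underside flat and level with the hinge axis.
- lid_pull (a point): Point on the lid: middle of the lower front edge of the finger pull, a wooden strip 100 mm wide, 10 mm thick, jutting 18 mm from the lid's frame (22 mm from the carcass), its underside flush with the lid's; fingertips can go under it from the front. With the lid shut this point is 72 mm above the counter, 152 mm in front of the hinge; it moves with the lid.
- lid_hinge (a point): Fixed point: middle of the hinge axis at the back rim of the box, 72 mm above the counter. The axis runs along the y of the box. The fully open lid reaches 27 mm behind this line at 112 mm above the counter (the top of the jar) and 63 mm at its own top edge.
- jar: Clip-top glass jar with tan filling, round, 80 mm wide, 112 mm tall, about 0.45 kg, loose, origin at the centre of its underside. Starts 10 to 18 mm behind the box's back, somewhere along it. Push it low (below about 45 mm) so that it slides and does not tip. It is clear of the lid when its axis is over 155 mm (leave some to spare) from the box's middle along the box's y.
- salt_box: Small light wooden box with its own lid, 90 x 100 mm, 79 mm tall with its lid, fixed, origin at the centre of its underside. Not to be opened.
- salt_lid (a joint): Angle of the salt box's lid, rad, 0 shut.
- spoon: Wooden spoon, 260 mm long, lying on the counter along its own x. Loose; leave it in its place.
- mug: white mug, 80 mm wide, 90 mm tall, handle on one side, loose, origin at the centre of its underside. Leave it in its place.
- tumbler: clear drinking glass, 72 mm wide, 105 mm tall, loose, origin at the centre of its underside. Leave it in its place.
- moka_pot: steel stove-top coffee pot, 98 mm wide, 199 mm tall, black handle reaching 92 mm from its axis on its +y side, loose, origin at the centre of its underside. Leave it in its place.
- soap_bottle: brown glass pump bottle, 70 mm wide, 208 mm tall, loose, origin at the centre of its underside. Leave it in its place.

How it is judged:
On the way, in this order (a step that is already met when the one before it is completed fails the run):
1. the jar is pushed out of the lid's way ((y of jar in the frame of tea_box above 0.151 m or y of jar in the frame of tea_box below -0.151 m or x of jar in the frame of tea_box above 0.13 m)), for 0.2 s.
2. the lid is past upright (value of joint tea_lid above 1.65 rad), for 0.1 s.
At the end, for the whole second after the job is handed in: the tea box lid rests fully back at its stop (angle over 1.83 rad of 1.92) on its own weight; the jar stands upright (within 0.1 rad) and still on the counter, out of the lid's way; the salt box is shut; everything is let go (value of joint tea_lid above 1.83 rad and velocity of joint tea_lid below 0.1 rad/s and value of joint salt_lid below 0.1 rad and (y of jar in the frame of tea_box above 0.151 m or y of jar in the frame of tea_box below -0.151 m or x of jar in the frame of tea_box above 0.13 m) and angle between jar's own z axis and vertical below 0.1 rad and height (world z) of jar between -0.006 and 0.006 m and linear speed of jar below 0.02 m/s); the robot touches nothing.
It fails at once if the jar is lifted off the counter or tipped (height (world z) of jar above 0.015 m or angle between jar's own z axis and vertical above 0.35 rad).
It fails at once if the jar is taken between the fingers (horizontal distance between the grasp point and jar below 0.022 m and height (world z) of the grasp point below 0.11 m).
It fails at once if the lid touches the jar (contact force between tea_lid and jar above 0.5 N).
It fails at once if the salt box is opened (value of joint salt_lid above 0.2 rad).
It fails at once if another thing is knocked out of its place (more than 25 mm) or over (distance of any of mug, tumbler, moka_pot, soap_bottle, spoon from where it was at the start of the episode above 0.025 m or angle between any of mug, tumbler, moka_pot, soap_bottle's own z axis and vertical above 0.4 rad).
It also fails if it takes over 70 s, if anything falls off the work surface, if the arm or the gripper's body presses on something with over 40 N, if the wrist force passes 120 N, or if a joint passes its speed limit or range.

## Robot

A 7-joint arm with a two-finger parallel gripper is mounted at the origin on the work surface. World frame = base frame: x ahead of the robot, y to its left, z up, the work surface at z = 0. Lengths are in m, angles in rad, forces in N, time in s.
With the tool pointing down it reaches from about 0.4 to 0.85 m from the base axis. Payload 4.5 kg.
Tool frame: the origin (TCP) lies at the very end of the fingers, on their centre line; the grasp point (between the pads) lies 19 mm behind it (arm.hold_point_z is the distance from the TCP to the grasp point, in m); z points along the fingers, y is the line along which they close (so a half turn about z gives the same grasp; the last joint's range is limited). The gripper opens to 85 mm and grips with 20 to 120 N. Pads are 22 mm wide; open, the fingers measure 114 mm over their backs; the gripper's body (76 mm by 85 mm) begins 54 mm behind the grasp point. The pads swing forward as they close: fully open they stand 13 mm farther back than shut.
Start: joints at [0.034, 0.689, -0.195, 1.565, 0.157, 0.902, -0.215], TCP at [0.625, 0, 0.231] pointing down, gripper open.
Joint ranges: [-3.01, 3.01], [-0.46, 2.08], [-1.47, 1.51], [0.13, 2.56], [-1, 4.14], [0.04, 2.09], [-2.66, 2.66]. Speed limits (rad/s): [2.57, 2.57, 3.14, 3.14, 3.14, 3.14, 3.14].

## Interface

Orientations are given as a unit quaternion [x, y, z, w].
In Python, from workcell import sensors, grab_frame, calibration, arm gives the robot as it stands. The module is installed in compiled form; this text tells all that it offers.
- The arm moves only by the shell command python3 -m creep 'ROWS' [FORCE]. ROWS is JSON, a list of rows, each an object of numbers: "tx", "ty", "tz": the shift along the tool's x, y, z in mm; "ax", "ay", "az": the turn, a rotation vector about the tool's x, y, z in degrees; "jaw": the finger opening in mm, from 0 to 85.4. A call has exactly 10 rows; each row shifts and turns the commanded pose from where the row before left it, along the tool's axes as they then stand; what a row does not reach is not made up. A row lasts 1/8 s, in which the tool goes at most 62.5 mm and 10.7 degrees, less where a joint would pass 70% of its speed; a pose out of reach is approached as far as the arm can. A call is refused whole if a number of a shift passes 62.5 or a number of a turn 10.7, either way. A call with a gripper value outside its range is refused whole. The fingers move at their own pace and stop on an object; FORCE is the grip in N (left out, the last holds). Time passes only in rows, so rows that do not move let the fingers close, or fill a call up. It gives the time, the measured TCP pose, the force, the opening and the grip force at its end, in the units of the state.
- sensors.sense(): the state, without advancing time (a new reading comes with each control period).
- grab_frame(name): name is "scene" or "side" or "wrist"; returns (picture, depth): 420x560x3 uint8, red, green, blue; 420x560 float32, m along the optical axis (not along the pixel's ray), 0 where there is no reading.
- calibration(name): a dict with "fovy" (degrees; the focal length in pixels is half the picture's height over the tangent of half this angle, whatever the lens; pixels are square), "cx", "cy" (the principal point, pixels), "extrinsics" (4x4, takes a point from camera to world coordinates); the wrist camera has in their place "tool_from_camera" (4x4, takes a point from camera to tool coordinates, whose origin is the TCP and whose axes are the flange's). Camera axes: x right, y down, z forward; pixel columns grow to the right and rows downward; lengths in m; the calibration is good to about 2 mm. A picture is of the moment at which its call begins: read the wrist's pose just before it. calibration takes no time and is no camera call.
- arm.hand_in(): hands the job in; it is judged then, once.
The state is a dict: "time_s": time; "qpos": joint angles; "qvel": joint speeds; "effort": joint torques, N m; "tcp_pos": TCP position; "tcp_rot": TCP orientation; "ft_force": force on the tool from outside, world axes, zero at the start; "torque": the same for the moment, N m; "finger_gap": finger opening in m; "finger_force": force on a finger pad.
Only numpy, scipy, OpenCV 4.12 (cv2) and the standard library are available. Lean on these libraries where they do the work, as an engineer would, in place of code of your own. Each camera call takes 0.05 s, during which the arm holds its last target. There are 200 camera calls.

## Working session

There is one attempt and no reset: what is moved stays moved. The work goes in short steps, Python scripts to look and compute and a shell command to move; the robot and the scene stay as the last step left them, time stands still between calls to the robot, and variables do not carry over. Pictures are saved under pics/ and viewed, at most 10 in all, crops included, and the job is handed in when it is done.

```bash
mkdir -p pics; cat > h.py <<'E'
import numpy as np, cv2
from workcell import sensors, grab_frame, calibration, arm
from scipy.spatial.transform import Rotation as R
def pose():
    s=sensors.sense(); T=np.eye(4); T[:3,:3]=R.from_quat(s["tcp_rot"]).as_matrix(); T[:3,3]=s["tcp_pos"]; return s,T
def cam(n,T=None):
    c=calibration(n); E=np.array(c["extrinsics"]) if "extrinsics" in c else T@np.array(c["tool_from_camera"])
    return c,210/np.tan(np.radians(c["fovy"])/2),E
def pts(n,d,T=None):
    c,f,E=cam(n,T); v,u=np.mgrid[0:420,0:560]
    P=np.stack([(u-c["cx"])/f*d,(v-c["cy"])/f*d,d,np.ones_like(d)],-1)@E.T
    P=P[...,:3]; P[d==0]=np.nan; return P
def ray(n,u,v,z,T=None):
    c,f,E=cam(n,T); r=E[:3,:3]@[(u-c["cx"])/f,(v-c["cy"])/f,1]; o=E[:3,3]; return o+r*(z-o[2])/r[2]
E
python3 - <<'E'
from h import *
s,T=pose(); print(s)
ims=[]
for n in("scene","side"):
    p,d=grab_frame(n); np.savez(n+".npz",p=p,d=d); cv2.imwrite(f"pics/{n}0.png",p[...,::-1]); c=calibration(n); print(n,np.round(c["extrinsics"],3).tolist(),{k:c[k] for k in c if k!="extrinsics"})
E
```

```text
{'time_s': 0.0, 'qpos': array([ 0.0338179 ,  0.69004277, -0.19451662,  1.56636246,  0.15730788,
        0.90252372, -0.2151023 ]), 'qvel': array([-7.91728557e-04, -8.06944986e-04, -1.40523456e-03, -2.82788539e-03,
       -8.43259081e-05, -3.15829298e-04, -3.66595635e-04]), 'effort': array([ 1.13546095e-03, -5.39627159e+01, -1.26661520e+00, -1.58547074e+01,
        9.07521317e-03,  9.41080711e-03,  5.53111545e-05]), 'tcp_pos': array([ 6.24327033e-01, -6.48508678e-05,  2.30442541e-01]), 'tcp_rot': array([ 7.07080493e-01,  7.07132401e-01, -7.35813777e-04, -6.34145472e-04]), 'ft_force': array([ 0.19242926, -0.00402116, -0.6288829 ]), 'torque': array([-0.0348455 ,  0.00560943,  0.02779437]), 'finger_force': 0.0, 'finger_gap': 0.08550735600749264}
scene [[0.68, 0.456, -0.574, 1.262], [0.733, -0.407, 0.545, -0.623], [0.015, -0.791, -0.611, 0.828], [0.0, 0.0, 0.0, 1.0]] {'fovy': 48.56676603820778, 'cx': 274.3659977221997, 'cy': 203.40470457112357}
side [[-0.976, -0.144, 0.165, 0.424], [-0.219, 0.607, -0.764, 0.671], [0.01, -0.781, -0.624, 0.608], [0.0, 0.0, 0.0, 1.0]] {'fovy': 56.95938353384532, 'cx': 277.9228635423639, 'cy': 204.03383090737472}
```

View pics/scene0.png

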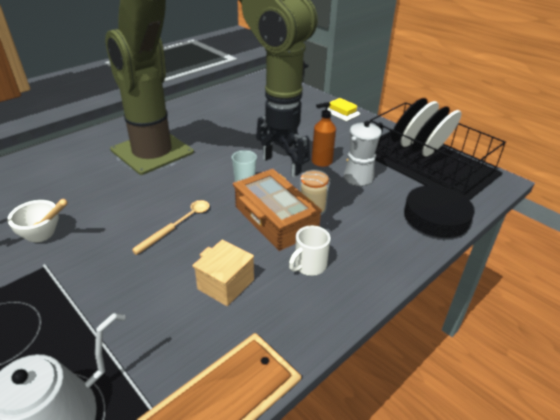

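View pics/side0.png

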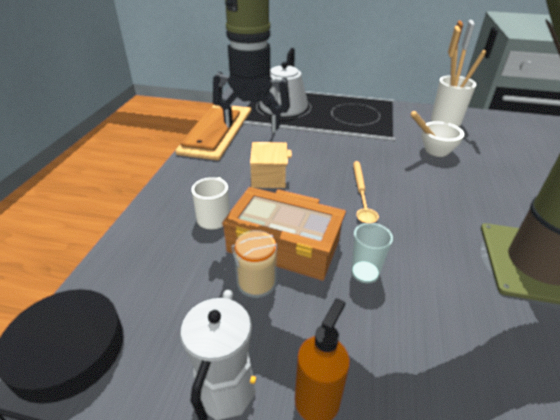

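The scene view shows the tea box at about (277,207) px, the jar behind it at (314,190), the mug at (312,250) and the tumbler at (244,167). In the side view the jar is at (256,263), the tumbler at (371,250), the mug at (210,203), the moka pot at (217,360) and the soap bottle at (322,370). Next I measure them.

```bash
python3 - <<'E'
from h import *
A=[];C=[]
for n in("scene","side"):
    z=np.load(n+".npz"); P=pts(n,z["d"]); A.append(P.reshape(-1,3)); C.append(z["p"].reshape(-1,3))
    hsv=cv2.cvtColor(z["p"],cv2.COLOR_RGB2HSV)
    H,S,V=[hsv[...,i].astype(int) for i in range(3)]
    rec=(P[...,0]>.3)&(P[...,0]<.95)&(abs(P[...,1])<.5)
    m=rec&(P[...,2]>.074)&(P[...,2]<.094)&(H<15)&(S>120)
    k,l,st,ce=cv2.connectedComponentsWithStats(m.astype(np.uint8))
    for i in range(1,k):
        if st[i,4]>150:
            q=P[l==i]; r=cv2.minAreaRect((q[:,:2]*1000).astype(np.float32)); print(n,"top",st[i],r,np.median(q[:,2]))
    m=rec&(P[...,2]>.015)&(P[...,2]<.3)
    k,l,st,ce=cv2.connectedComponentsWithStats(m.astype(np.uint8))
    for i in range(1,k):
        if st[i,4]>100:
            q=P[l==i]; print(n,"blob",st[i],np.round(np.percentile(q,[1,50,99],axis=0),3).tolist())
# top-down map
X=np.concatenate(A);K=np.concatenate(C)
m=(X[:,0]>.35)&(X[:,0]<.9)&(abs(X[:,1])<.4)&(X[:,2]>-.05)&(X[:,2]<.22)
X=X[m];K=K[m];o=np.argsort(X[:,2]);X=X[o];K=K[o]
im=np.zeros((550,800,3),np.uint8)
for x,c in zip(X,K): cv2.circle(im,(int((.4-x[1])*1000),int((.9-x[0])*1000)),1,c[::-1].tolist(),-1)
for g in range(0,800,100): cv2.line(im,(g,0),(g,5),(255,255,255),1)
cv2.imwrite("pics/map.png",im)
E
```

```text
scene top [ 233  169   88   62 1513] ((539.7265625, 54.31801223754883), (152.5023651123047, 232.9296112060547), 80.61736297607422) 0.08438425274019401
scene blob [ 312  102   24   62 1041] [[0.399, 0.35, 0.017], [0.435, 0.368, 0.104], [0.456, 0.404, 0.21]]
scene blob [ 344  121   40   62 1683] [[0.529, 0.345, 0.018], [0.58, 0.373, 0.116], [0.607, 0.483, 0.194]]
scene blob [256 134  17  27 221] [[0.553, -0.013, 0.246], [0.58, -0.005, 0.277], [0.586, 0.013, 0.3]]
scene blob [ 232  151   98  121 6888] [[0.331, -0.048, 0.017], [0.591, 0.048, 0.081], [0.763, 0.198, 0.114]]
scene blob [289 155  21  23 211] [[0.662, -0.013, 0.246], [0.678, -0.007, 0.277], [0.699, 0.01, 0.3]]
scene blob [ 404  185   71   53 2869] [[0.757, 0.31, 0.016], [0.849, 0.378, 0.053], [0.928, 0.483, 0.059]]
scene blob [133 223  41  30 233] [[0.382, -0.294, 0.015], [0.398, -0.235, 0.019], [0.413, -0.169, 0.023]]
scene blob [ 193  240   61   62 2495] [[0.582, -0.243, 0.017], [0.653, -0.199, 0.078], [0.691, -0.129, 0.083]]
scene blob [ 97 313  29  30 246] [[0.686, -0.5, 0.131], [0.693, -0.478, 0.162], [0.696, -0.449, 0.1
[... 529 characters left out ...]
 0.016], [0.63, -0.144, 0.076], [0.684, -0.125, 0.08]]
side blob [354 162  11  28 147] [[0.381, -0.289, 0.015], [0.396, -0.225, 0.018], [0.411, -0.164, 0.021]]
side blob [  192   178   154   116 10152] [[0.428, -0.021, 0.017], [0.557, 0.1, 0.079], [0.757, 0.221, 0.112]]
side blob [ 351  223   41   56 1749] [[0.329, 0.073, 0.017], [0.362, 0.126, 0.076], [0.395, 0.142, 0.105]]
side blob [    0   289   123   115 10587] [[0.752, 0.319, 0.016], [0.828, 0.415, 0.052], [0.923, 0.489, 0.057]]
side blob [ 180  291   76  129 6953] [[0.519, 0.352, 0.018], [0.554, 0.426, 0.166], [0.603, 0.49, 0.196]]
side blob [ 294  299   55  121 4321] [[0.388, 0.359, 0.019], [0.42, 0.406, 0.13], [0.454, 0.422, 0.209]]
```

View pics/map.png

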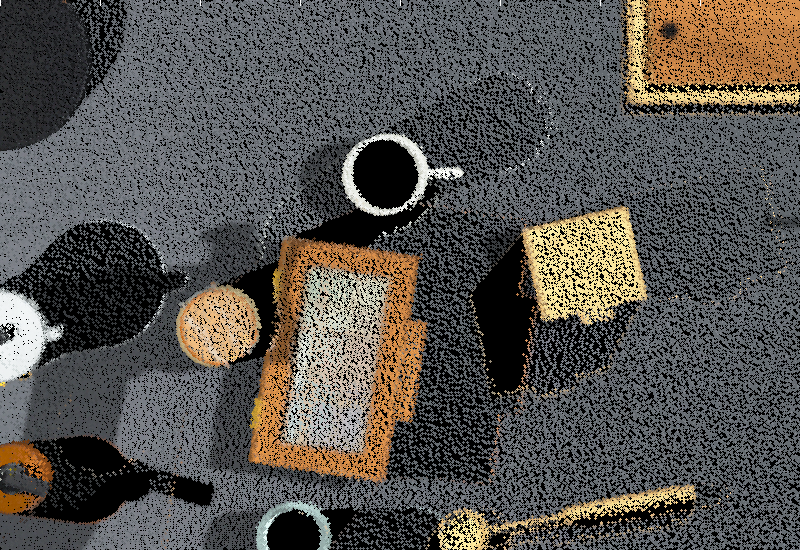

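The map (1 mm per px, x = 0.9 − row, y = 0.4 − col) shows:

| Item | Measurement |
|---|---|
| Lid front corners | (420,256) and (385,480) px |
| Box | yaw ≈ 1.417, centre ≈ (0.5425, 0.066) |
| Jar | (219,325) px → (0.575, 0.181), which is box x ≈ 119 mm, y ≈ −14 mm |

Space beyond the box's far end is free, so I'll push the jar that way along −y of the box. I'll tilt the gripper and set the fingers about 40 mm apart, so both fronts bear on the jar low down.

```bash
python3 -m creep '[{"az":-10.2,"jaw":40},{"az":-10.2},{"az":-10.2},{"az":-10.2},{"az":-10.2},{"az":-10.2},{"az":-10},{"az":-10},{"ay":-10},{"ay":-10}]'
cat >> h.py <<'E'
YAW=1.417; BC=np.array([.5425,.066,0]); B=R.from_euler("z",YAW).as_matrix()
def rep(*targets):
    s,T=pose(); print("box-frame tcp mm",np.round(B.T@(T[:3,3]-BC)*1000,1),"axes x,y,z in box",np.round(B.T@T[:3,:3],2).T.tolist(),"q",np.round(s["qpos"],2),"F",np.round(s["ft_force"],1),"t",s["time_s"])
    p=T[:3,3]
    for t in targets:
        w=BC+B@(np.array(t)/1000); print(t,"tool shift",np.round(T[:3,:3].T@(w-p)*1000,1)); p=w
E
python3 -c "
from h import *
rep([119,65,180],[119,65,32],[119,-100,32])"
```

```text
box-frame tcp mm [-52.7 -91.1 230.5] axes x,y,z in box [[0.99, 0.15, -0.0], [0.15, -0.99, -0.0], [-0.0, 0.0, -1.0]] q [ 0.03  0.69 -0.19  1.57  0.16  0.9  -0.22] F [-0.4 -0.5  0.8] t 0.1
[119, 65, 180] tool shift [ 193.6 -127.8   50.7]
[119, 65, 32] tool shift [  0.    0.2 148. ]
[119, -100, 32] tool shift [-25.3 163.1  -0.3]invalid input at $[0]: expected keys tx, ty, tz, ax, ay, az, jaw
```

All the keys must be present in every row.

```bash
python3 -m creep '[{"tx":0,"ty":0,"tz":0,"ax":0,"ay":0,"az":-10.2,"jaw":40},{"tx":0,"ty":0,"tz":0,"ax":0,"ay":0,"az":-10.2,"jaw":40},{"tx":0,"ty":0,"tz":0,"ax":0,"ay":0,"az":-10.2,"jaw":40},{"tx":0,"ty":0,"tz":0,"ax":0,"ay":0,"az":-10.2,"jaw":40},{"tx":0,"ty":0,"tz":0,"ax":0,"ay":0,"az":-10.2,"jaw":40},{"tx":0,"ty":0,"tz":0,"ax":0,"ay":0,"az":-10.2,"jaw":40},{"tx":0,"ty":0,"tz":0,"ax":0,"ay":0,"az":-10,"jaw":40},{"tx":0,"ty":0,"tz":0,"ax":0,"ay":0,"az":-10,"jaw":40},{"tx":0,"ty":0,"tz":0,"ax":0,"ay":-10,"az":0,"jaw":40},{"tx":0,"ty":0,"tz":0,"ax":0,"ay":-10,"az":0,"jaw":40}]'
python3 -c "
from h import *
rep([119,70,180],[119,70,32],[119,-100,32])"
```

```text
time_s: 1.35
tcp_pos: [0.6256, -0.0004, 0.2308]
tcp_rot: [0.076, 0.982, -0.013, 0.172]
ft_force: [2.1, -0.7, -0.7]
finger_gap: 0.0399
finger_force: 0.0
box-frame tcp mm [-52.9 -92.3 230.8] axes x,y,z in box [[0.0, 0.94, -0.34], [1.0, -0.0, 0.0], [0.0, -0.34, -0.94]] q [ 0.11  0.59 -0.37  1.91  0.79  0.45  0.57] F [ 2.1 -0.7 -0.7] t 1.35
[119, 70, 180] tool shift [170.2 171.6  -7.2]
[119, 70, 32] tool shift [ 50.3  -0.2 139.2]
[119, -100, 32] tool shift [-159.9    0.2   57.8]
```

```bash
python3 -m creep '[{"tx":22,"ty":22,"tz":0,"ax":0,"ay":0,"az":0,"jaw":40},{"tx":22,"ty":22,"tz":0,"ax":0,"ay":0,"az":0,"jaw":40},{"tx":22,"ty":22,"tz":0,"ax":0,"ay":0,"az":0,"jaw":40},{"tx":22,"ty":22,"tz":0,"ax":0,"ay":0,"az":0,"jaw":40},{"tx":22,"ty":22,"tz":0,"ax":0,"ay":0,"az":0,"jaw":40},{"tx":22,"ty":22,"tz":0,"ax":0,"ay":0,"az":0,"jaw":40},{"tx":22,"ty":22,"tz":0,"ax":0,"ay":0,"az":0,"jaw":40},{"tx":16,"ty":18,"tz":-7,"ax":0,"ay":0,"az":0,"jaw":40},{"tx":0,"ty":0,"tz":0,"ax":0,"ay":-8,"az":0,"jaw":40},{"tx":0,"ty":0,"tz":0,"ax":0,"ay":0,"az":0,"jaw":40}]'
python3 - <<'E'
from h import *
rep([119,70,32],[119,-100,32])
s,T=pose(); p,d=grab_frame("wrist"); q,e=grab_frame("side")
cv2.imwrite("pics/w1.png",np.hstack([cv2.resize(p,(400,300)),cv2.resize(q,(400,300))])[...,::-1])
E
```

```text
time_s: 2.6
tcp_pos: [0.4896, 0.1871, 0.1785]
tcp_rot: [0.076, 0.979, -0.028, 0.189]
ft_force: [-0.8, -0.8, -0.2]
finger_gap: 0.0402
finger_force: 0.0
box-frame tcp mm [111.6  70.8 178.5] axes x,y,z in box [[-0.0, 0.93, -0.37], [1.0, -0.01, -0.03], [-0.03, -0.37, -0.93]] q [-0.69  0.59  0.08  2.23  1.34  0.25 -0.51] F [-0.8 -0.8 -0.2] t 2.6
[119, 70, 32] tool shift [ 54.1  11.4 135.9]
[119, -100, 32] tool shift [-157.6    1.2   63.7]
```

View pics/w1.png

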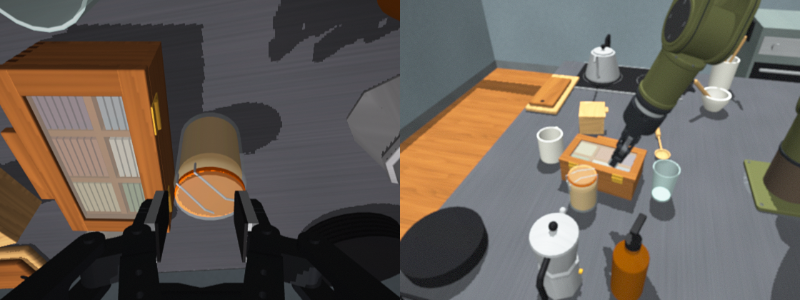

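The wrist view shows the jar at (210,170) px ahead of the fingers, with free counter behind the box. I'll descend now.

```bash
python3 -m creep '[{"tx":7,"ty":6,"tz":17,"ax":0,"ay":0,"az":0,"jaw":40},{"tx":7,"ty":5,"tz":17,"ax":0,"ay":0,"az":0,"jaw":40},{"tx":7,"ty":0,"tz":17,"ax":0,"ay":0,"az":0,"jaw":40},{"tx":7,"ty":0,"tz":17,"ax":0,"ay":0,"az":0,"jaw":40},{"tx":7,"ty":0,"tz":17,"ax":0,"ay":0,"az":0,"jaw":40},{"tx":7,"ty":0,"tz":17,"ax":0,"ay":0,"az":0,"jaw":40},{"tx":6,"ty":0,"tz":15,"ax":0,"ay":0,"az":0,"jaw":40},{"tx":5,"ty":0,"tz":13,"ax":0,"ay":0,"az":0,"jaw":40},{"tx":0,"ty":0,"tz":0,"ax":0,"ay":0,"az":0,"jaw":40},{"tx":0,"ty":0,"tz":0,"ax":0,"ay":0,"az":0,"jaw":40}]'
python3 -c "
from h import *
rep([119,70,36],[119,40,36],[119,-120,36])"
```

```text
time_s: 3.95
tcp_pos: [0.4921, 0.1939, 0.0388]
tcp_rot: [0.078, 0.978, -0.028, 0.19]
ft_force: [-0.1, 0.1, 0.5]
finger_gap: 0.0402
finger_force: 0.0
box-frame tcp mm [118.7  69.4  38.8] axes x,y,z in box [[0.0, 0.93, -0.38], [1.0, -0.01, -0.03], [-0.03, -0.38, -0.93]] q [-0.51  0.91 -0.22  2.27  2.11  0.55 -1.33] F [-0.1  0.1  0.5] t 3.95
[119, 70, 36] tool shift [1.6 0.4 2.3]
[119, 40, 36] tool shift [-27.8   0.3  11.3]
[119, -120, 36] tool shift [-148.2    1.7   60.2]
```

```bash
python3 -m creep '[{"tx":0,"ty":0,"tz":0,"ax":0,"ay":-5,"az":0,"jaw":40},{"tx":-8.9,"ty":0,"tz":4.5,"ax":0,"ay":0,"az":0,"jaw":40},{"tx":-8.9,"ty":0,"tz":4.5,"ax":0,"ay":0,"az":0,"jaw":40},{"tx":-8.9,"ty":0,"tz":4.5,"ax":0,"ay":0,"az":0,"jaw":40},{"tx":-8.9,"ty":0,"tz":4.5,"ax":0,"ay":0,"az":0,"jaw":40},{"tx":-8.9,"ty":0,"tz":4.5,"ax":0,"ay":0,"az":0,"jaw":40},{"tx":-8.9,"ty":0,"tz":4.5,"ax":0,"ay":0,"az":0,"jaw":40},{"tx":-8.9,"ty":0,"tz":4.5,"ax":0,"ay":0,"az":0,"jaw":40},{"tx":-8.9,"ty":0,"tz":4.5,"ax":0,"ay":0,"az":0,"jaw":40},{"tx":0,"ty":0,"tz":0,"ax":0,"ay":0,"az":0,"jaw":40}]'
cat >> h.py <<'E'
def jar():
    # jar lid top: points near z .112 in both fixed views
    for n in("scene","side"):
        p,d=grab_frame(n); P=pts(n,d); h=cv2.cvtColor(p,cv2.COLOR_RGB2HSV); H,S=h[...,0],h[...,1]
        Q=(P-BC)@B; m=(P[...,2]>.05)&(P[...,2]<.12)&(H<25)&(S>60)&(Q[...,0]>.072)&(Q[...,0]<.19)&(abs(Q[...,1])<.26)
        k,l,st,ce=cv2.connectedComponentsWithStats(m.astype(np.uint8))
        if k<2: print(n,"none"); continue
        i=1+np.argmax(st[1:,4]); q=Q[l==i]; c,r=cv2.minEnclosingCircle((q[q[:,2]>.095][:,:2]*1000).astype(np.float32)) if (q[:,2]>.095).any() else (0,0)
        print(n,"jar",st[i],np.round(c,1),round(r,1),"top",np.round(np.percentile(q[:,2],98),3))
        cv2.imwrite(f"pics/last_{n}.png",p[...,::-1])
E
python3 -c "
from h import *
rep([119,-124,36]); jar()"
```

```text
time_s: 5.2
tcp_pos: [0.5724, 0.1805, 0.0392]
tcp_rot: [0.077, 0.969, -0.032, 0.234]
ft_force: [0.3, 0.4, 0.3]
finger_gap: 0.0401
finger_force: 0.0
box-frame tcp mm [117.7 -12.   39.2] axes x,y,z in box [[-0.0, 0.89, -0.46], [1.0, -0.01, -0.03], [-0.03, -0.46, -0.89]] q [-0.47  0.94 -0.16  2.15  2.14  0.54 -1.25] F [0.3 0.4 0.3] t 5.2
[119, -124, 36] tool shift [-98.1   2.7  54.1]
scene jar [308 178  31  34 731] [117.6 -54.1] 40.1 top 0.115
side jar [ 215  225   45   50 1576] [127.  -40.1] 51.8 top 0.112
```

```bash
python3 -m creep '[{"tx":-11.5,"ty":0,"tz":6,"ax":0,"ay":0,"az":0,"jaw":40},{"tx":-11.5,"ty":0,"tz":6,"ax":0,"ay":0,"az":0,"jaw":40},{"tx":-11.5,"ty":0,"tz":6,"ax":0,"ay":0,"az":0,"jaw":40},{"tx":-11.5,"ty":0,"tz":6,"ax":0,"ay":0,"az":0,"jaw":40},{"tx":-11.5,"ty":0,"tz":6,"ax":0,"ay":0,"az":0,"jaw":40},{"tx":-11.5,"ty":0,"tz":6,"ax":0,"ay":0,"az":0,"jaw":40},{"tx":-11.5,"ty":0,"tz":6,"ax":0,"ay":0,"az":0,"jaw":40},{"tx":-11.5,"ty":0,"tz":6,"ax":0,"ay":0,"az":0,"jaw":40},{"tx":-8.5,"ty":0,"tz":4.5,"ax":0,"ay":0,"az":0,"jaw":40},{"tx":0,"ty":0,"tz":0,"ax":0,"ay":0,"az":0,"jaw":40}]'
python3 -c "
from h import *
rep(); jar()"
```

```text
time_s: 6.55
tcp_pos: [0.6842, 0.1627, 0.0385]
tcp_rot: [0.077, 0.969, -0.031, 0.234]
ft_force: [1.0, 1.3, 0.9]
finger_gap: 0.0401
finger_force: 0.1
box-frame tcp mm [ 117.3 -125.2   38.5] axes x,y,z in box [[-0.0, 0.89, -0.46], [1.0, -0.01, -0.02], [-0.03, -0.46, -0.89]] q [-0.48  0.98  0.1   1.87  1.99  0.23 -0.99] F [1.  1.3 0.9] t 6.55
scene jar [337 199  31  36 895] [ 114.4 -166.7] 38.1 top 0.115
side jar [ 163  212   41   47 1343] [ 138.8 -143.3] 63.8 top 0.112
```

View pics/last_scene.png

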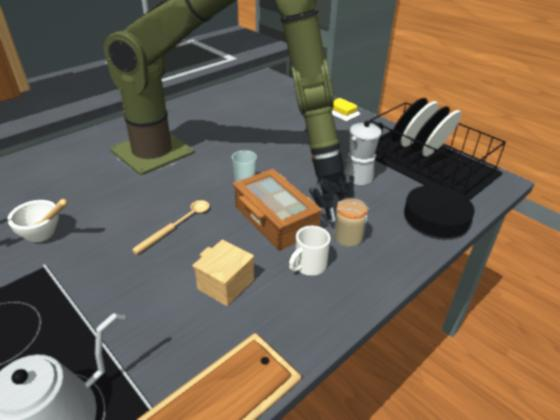

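The jar stands at (350,222) px and the box y reading is about −167 mm, so it is clear. I'll retreat upward and turn for the lid.

```bash
python3 -m creep '[{"tx":15,"ty":0,"tz":-10,"ax":0,"ay":0,"az":0,"jaw":40},{"tx":15,"ty":0,"tz":-30,"ax":0,"ay":0,"az":0,"jaw":40},{"tx":0,"ty":0,"tz":-60,"ax":0,"ay":0,"az":0,"jaw":20},{"tx":0,"ty":0,"tz":-60,"ax":0,"ay":0,"az":0,"jaw":0},{"tx":0,"ty":0,"tz":-60,"ax":0,"ay":9,"az":0,"jaw":0},{"tx":0,"ty":-20,"tz":-20,"ax":0,"ay":9,"az":0,"jaw":0},{"tx":0,"ty":-40,"tz":0,"ax":0,"ay":9,"az":0,"jaw":0},{"tx":0,"ty":-40,"tz":0,"ax":0,"ay":0,"az":10,"jaw":0},{"tx":0,"ty":0,"tz":0,"ax":0,"ay":0,"az":10,"jaw":0},{"tx":0,"ty":0,"tz":0,"ax":0,"ay":0,"az":10,"jaw":0}]'
python3 -c "
from h import *
rep([-150,30,220])"
```

```text
time_s: 7.9
tcp_pos: [0.5962, 0.0872, 0.1723]
tcp_rot: [0.346, 0.921, -0.007, 0.181]
ft_force: [-0.2, 0.1, 0.2]
finger_gap: 0.0
finger_force: 0.0
box-frame tcp mm [ 29.2 -49.8 172.3] axes x,y,z in box [[0.52, 0.78, -0.34], [0.85, -0.51, 0.11], [-0.09, -0.35, -0.93]] q [-0.41  0.67  0.08  2.01  0.81  0.28 -0.26] F [-0.2  0.1  0.2] t 7.9
[-150, 30, 220] tool shift [ -46.6 -188.1  -56.7]
```

```bash
cat >> h.py <<'E'
def tgt(dn=30):
    s,T=pose(); a=np.radians(dn); z=np.array([np.cos(a),0,-np.sin(a)]); y=np.array([0,-1,0]); M=B@np.stack([np.cross(y,z),y,z],1)
    print("rotvec deg",np.round(np.degrees(R.from_matrix(T[:3,:3].T@M).as_rotvec()),1))
E
python3 -m creep '[{"tx":-8,"ty":-31,"tz":-10,"ax":0,"ay":0,"az":0,"jaw":0},{"tx":-8,"ty":-31,"tz":-10,"ax":0,"ay":0,"az":0,"jaw":0},{"tx":-8,"ty":-31,"tz":-10,"ax":0,"ay":0,"az":0,"jaw":0},{"tx":-8,"ty":-31,"tz":-10,"ax":0,"ay":0,"az":0,"jaw":0},{"tx":-8,"ty":-31,"tz":-10,"ax":0,"ay":0,"az":0,"jaw":0},{"tx":-8,"ty":-31,"tz":-10,"ax":0,"ay":0,"az":0,"jaw":0},{"tx":0,"ty":0,"tz":0,"ax":0,"ay":9,"az":0,"jaw":0},{"tx":0,"ty":0,"tz":0,"ax":0,"ay":9,"az":0,"jaw":0},{"tx":0,"ty":0,"tz":0,"ax":0,"ay":0,"az":10,"jaw":0},{"tx":0,"ty":0,"tz":0,"ax":0,"ay":0,"az":10,"jaw":0}]'
python3 -c "
from h import *
rep([-150,30,220]);tgt()"
```

```text
time_s: 9.15
tcp_pos: [0.4953, -0.0853, 0.2102]
tcp_rot: [0.504, 0.857, 0.023, 0.101]
ft_force: [0.7, 0.2, 0.5]
finger_gap: 0.0001
finger_force: 0.0
box-frame tcp mm [-156.7   23.4  210.2] axes x,y,z in box [[0.79, 0.6, -0.15], [0.62, -0.77, 0.14], [-0.03, -0.2, -0.98]] q [ 0.25  0.51 -0.3   2.14  0.62  0.37 -0.06] F [0.7 0.2 0.5] t 9.15
[-150, 30, 220] tool shift [  7.7   0.4 -11.2]
rotvec deg [-10.1  63.2  40.1]
```

```bash
python3 -m creep '[{"tx":0,"ty":0,"tz":0,"ax":-1,"ay":6.3,"az":4,"jaw":0},{"tx":0,"ty":0,"tz":0,"ax":-1,"ay":6.3,"az":4,"jaw":0},{"tx":0,"ty":0,"tz":0,"ax":-1,"ay":6.3,"az":4,"jaw":0},{"tx":0,"ty":0,"tz":0,"ax":-1,"ay":6.3,"az":4,"jaw":0},{"tx":0,"ty":0,"tz":0,"ax":-1,"ay":6.3,"az":4,"jaw":0},{"tx":0,"ty":0,"tz":0,"ax":-1,"ay":6.3,"az":4,"jaw":0},{"tx":0,"ty":0,"tz":0,"ax":-1,"ay":6.3,"az":4,"jaw":0},{"tx":0,"ty":0,"tz":0,"ax":-1,"ay":6.3,"az":4,"jaw":0},{"tx":0,"ty":0,"tz":0,"ax":-1,"ay":6.3,"az":4,"jaw":0},{"tx":0,"ty":0,"tz":0,"ax":-1,"ay":6.3,"az":4,"jaw":0}]'
python3 -c "
from h import *
rep([-125,30,150],[-125,30,55],[-80,30,52]);tgt()"
```

```text
time_s: 10.4
tcp_pos: [0.4957, -0.0837, 0.2098]
tcp_rot: [0.655, 0.567, 0.377, -0.327]
ft_force: [-0.5, 0.5, -0.0]
finger_gap: -0.0001
finger_force: 0.0
box-frame tcp mm [-155.1   23.3  209.8] axes x,y,z in box [[0.5, 0.0, 0.87], [0.01, -1.0, -0.0], [0.86, 0.01, -0.5]] q [ 1.12  1.11 -0.99  1.79 -0.21  0.86  0.39] F [-0.5  0.5 -0. ] t 10.4
[-125, 30, 150] tool shift [-36.6  -6.3  56.1]
[-125, 30, 55] tool shift [-82.2   0.1  47.7]
[-80, 30, 52] tool shift [20.   0.5 40.4]
rotvec deg [-0.5  0.1  0.3]
```

```bash
python3 -m creep '[{"tx":-13.5,"ty":-0.7,"tz":11.6,"ax":0,"ay":0,"az":0,"jaw":0},{"tx":-13.5,"ty":-0.7,"tz":11.6,"ax":0,"ay":0,"az":0,"jaw":0},{"tx":-13.5,"ty":-0.7,"tz":11.6,"ax":0,"ay":0,"az":0,"jaw":0},{"tx":-13.5,"ty":-0.7,"tz":11.6,"ax":0,"ay":0,"az":0,"jaw":0},{"tx":-13.5,"ty":-0.7,"tz":11.6,"ax":0,"ay":0,"az":0,"jaw":0},{"tx":-13.5,"ty":-0.7,"tz":11.6,"ax":0,"ay":0,"az":0,"jaw":0},{"tx":-13.5,"ty":-0.7,"tz":11.6,"ax":0,"ay":0,"az":0,"jaw":0},{"tx":-13.5,"ty":-0.7,"tz":11.6,"ax":0,"ay":0,"az":0,"jaw":0},{"tx":-13.5,"ty":-0.7,"tz":11.6,"ax":0,"ay":0,"az":0,"jaw":0},{"tx":0,"ty":0,"tz":0,"ax":0,"ay":0,"az":0,"jaw":0}]'
python3 - <<'E'
from h import *
rep([-81.5,30,49]);tgt()
p,d=grab_frame("scene"); q,e=grab_frame("wrist")
cv2.imwrite("pics/w2.png",np.hstack([cv2.resize(p[60:340,120:500],(420,310)),cv2.resize(q,(380,310))])[...,::-1])
E
```

```text
time_s: 11.65
tcp_pos: [0.4939, -0.0526, 0.0514]
tcp_rot: [0.655, 0.569, 0.376, -0.327]
ft_force: [-0.5, 0.5, 0.7]
finger_gap: -0.0003
finger_force: 0.0
box-frame tcp mm [-124.7   29.9   51.4] axes x,y,z in box [[0.5, 0.01, 0.86], [0.01, -1.0, 0.0], [0.86, 0.01, -0.5]] q [ 1.05  1.36 -0.89  1.81 -0.1   0.64  0.49] F [-0.5  0.5  0.7] t 11.65
[-81.5, 30, 49] tool shift [19.6  0.4 38.5]
rotvec deg [-0.6  0.2  0.4]
```

View pics/w2.png

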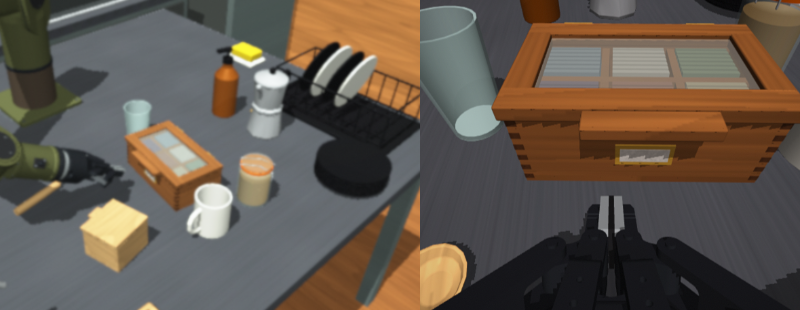

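The finger tip (612,200 in the right half) lines up under the pull, which spans 580–727. I'll insert it.

```bash
python3 -m creep '[{"tx":3.9,"ty":0,"tz":7.7,"ax":0,"ay":0,"az":0,"jaw":0},{"tx":3.9,"ty":0,"tz":7.7,"ax":0,"ay":0,"az":0,"jaw":0},{"tx":3.9,"ty":0,"tz":7.7,"ax":0,"ay":0,"az":0,"jaw":0},{"tx":3.9,"ty":0,"tz":7.7,"ax":0,"ay":0,"az":0,"jaw":0},{"tx":3.9,"ty":0,"tz":7.7,"ax":0,"ay":0,"az":0,"jaw":0},{"tx":4.3,"ty":0,"tz":-2.5,"ax":0,"ay":0,"az":0,"jaw":0},{"tx":4.3,"ty":0,"tz":-2.5,"ax":0,"ay":0,"az":0,"jaw":0},{"tx":4.3,"ty":0,"tz":-2.5,"ax":0,"ay":0,"az":0,"jaw":0},{"tx":4.3,"ty":0,"tz":-2.5,"ax":0,"ay":0,"az":0,"jaw":0},{"tx":0,"ty":0,"tz":0,"ax":0,"ay":0,"az":0,"jaw":0}]'
cat >> h.py <<'E'
def arc(r=141,step=5,n=10):
    s,T=pose(); p=B.T@(T[:3,3]-BC)*1000; c=p+np.array([5.5,0,9.5]); h=np.array([65,0,72]); v=c-h
    th=np.degrees(np.arctan2(v[2],-v[0])); print("corner th,r",round(th,1),round(np.hypot(v[0],v[2]),1))
    M=(B.T@T[:3,:3]).T; prev=c
    for i in range(1,n+1):
        a=np.radians(th+step*i); q=h+[-r*np.cos(a),c[1],r*np.sin(a)]; print(round(th+step*i),np.round(M@(q-prev),1)); prev=q
E
python3 -c "
from h import *
rep();arc()"
```

```text
time_s: 13.0
tcp_pos: [0.5007, -0.0108, 0.0704]
tcp_rot: [0.654, 0.569, 0.377, -0.325]
ft_force: [-0.6, -0.5, -2.2]
finger_gap: -0.0002
finger_force: 0.6
box-frame tcp mm [-82.3  29.5  70.4] axes x,y,z in box [[0.5, 0.01, 0.86], [0.01, -1.0, 0.0], [0.86, 0.01, -0.5]] q [ 1.    1.34 -0.92  1.88 -0.14  0.55  0.46] F [-0.6 -0.5 -2.2] t 13.0
corner th,r 3.2 142.0
8 [11.6  0.1 -4.3]
13 [11.6  0.1 -4.1]
18 [11.9  0.1 -3.1]
23 [12.1  0.1 -2. ]
28 [12.3  0.1 -1. ]
33 [12.3  0.1  0.1]
38 [12.2  0.1  1.2]
43 [12.1  0.1  2.2]
48 [11.9  0.1  3.3]
53 [11.5  0.1  4.3]
```

The load on the finger shows the lid is lifting, so I follow the arc.

```bash
python3 -m creep '[{"tx":11.6,"ty":0,"tz":-4.3,"ax":0,"ay":0,"az":0,"jaw":0},{"tx":11.6,"ty":0,"tz":-4,"ax":0,"ay":0,"az":0,"jaw":0},{"tx":11.9,"ty":0,"tz":-3,"ax":0,"ay":0,"az":0,"jaw":0},{"tx":12,"ty":0,"tz":-2,"ax":0,"ay":0,"az":0,"jaw":0},{"tx":12.3,"ty":0,"tz":-1,"ax":0,"ay":0,"az":0,"jaw":0},{"tx":12.3,"ty":0,"tz":0,"ax":0,"ay":0,"az":0,"jaw":0},{"tx":12.2,"ty":0,"tz":1.2,"ax":0,"ay":0,"az":0,"jaw":0},{"tx":12,"ty":0,"tz":2.2,"ax":0,"ay":0,"az":0,"jaw":0},{"tx":12,"ty":0,"tz":3.3,"ax":0,"ay":0,"az":0,"jaw":0},{"tx":11.5,"ty":0,"tz":4.3,"ax":0,"ay":0,"az":0,"jaw":0}]'
python3 - <<'E'
from h import *
rep();arc()
p,d=grab_frame("side"); q,e=grab_frame("wrist")
cv2.imwrite("pics/w3.png",np.hstack([cv2.resize(p[100:340,140:450],(420,325)),cv2.resize(q,(380,325))])[...,::-1])
E
```

```text
time_s: 14.25
tcp_pos: [0.5084, 0.0472, 0.1755]
tcp_rot: [0.654, 0.569, 0.377, -0.326]
ft_force: [-0.4, -0.5, -0.1]
finger_gap: 0.0002
finger_force: 0.4
box-frame tcp mm [-23.9  30.8 175.5] axes x,y,z in box [[0.5, 0.01, 0.86], [0.01, -1.0, 0.0], [0.86, 0.01, -0.5]] q [ 0.95  1.17 -1.03  1.97 -0.25  0.5   0.36] F [-0.4 -0.5 -0.1] t 14.25
corner th,r 53.6 140.4
59 [11.3  0.1  4.8]
64 [10.6  0.2  6.3]
69 [10.   0.2  7.2]
74 [9.3 0.2 8. ]
79 [8.6 0.2 8.8]
84 [7.8 0.2 9.5]
89 [ 6.9  0.2 10.2]
94 [ 6.   0.2 10.7]
99 [ 5.   0.2 11.2]
104 [ 4.   0.2 11.6]
```

View pics/w3.png

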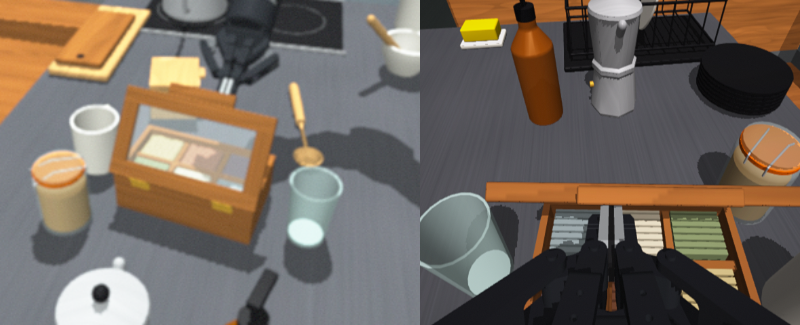

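The lid is up at about 54°, resting on the finger tips (pull at (640,195) in the right half). The jar and tumbler stand clear. I'll continue past upright.

```bash
python3 -m creep '[{"tx":11.3,"ty":0,"tz":4.8,"ax":0,"ay":0,"az":0,"jaw":0},{"tx":10.6,"ty":0,"tz":6.3,"ax":0,"ay":0,"az":0,"jaw":0},{"tx":10,"ty":0,"tz":7.2,"ax":0,"ay":0,"az":0,"jaw":0},{"tx":9.3,"ty":0,"tz":8,"ax":0,"ay":0,"az":0,"jaw":0},{"tx":8.6,"ty":0,"tz":8.8,"ax":0,"ay":0,"az":0,"jaw":0},{"tx":7.8,"ty":0,"tz":9.5,"ax":0,"ay":0,"az":0,"jaw":0},{"tx":6.9,"ty":0,"tz":10.2,"ax":0,"ay":0,"az":0,"jaw":0},{"tx":6,"ty":0,"tz":10.7,"ax":0,"ay":0,"az":0,"jaw":0},{"tx":5,"ty":0,"tz":11.2,"ax":0,"ay":0,"az":0,"jaw":0},{"tx":4,"ty":0,"tz":11.6,"ax":0,"ay":0,"az":0,"jaw":0}]'
python3 -c "
from h import *
rep();arc(n=1)"
```

```text
time_s: 15.6
tcp_pos: [0.5247, 0.1624, 0.1989]
tcp_rot: [0.654, 0.569, 0.377, -0.326]
ft_force: [0.0, -0.4, 0.6]
finger_gap: 0.0004
finger_force: 0.0
box-frame tcp mm [ 92.6  32.3 198.9] axes x,y,z in box [[0.5, 0.01, 0.86], [0.01, -1.0, 0.0], [0.86, 0.01, -0.5]] q [ 0.76  1.15 -1.11  2.05 -0.34  0.27  0.28] F [ 0.  -0.4  0.6] t 15.6
corner th,r 103.6 140.4
109 [ 3.6  0.1 11.7]
```

Past upright. I'll pull straight back toward the front and check.

```bash
python3 -m creep '[{"tx":-5,"ty":0,"tz":-8.6,"ax":0,"ay":0,"az":0,"jaw":0},{"tx":-10,"ty":0,"tz":-17,"ax":0,"ay":0,"az":0,"jaw":0},{"tx":-10,"ty":0,"tz":-17,"ax":0,"ay":0,"az":0,"jaw":0},{"tx":0,"ty":0,"tz":-30,"ax":0,"ay":0,"az":0,"jaw":0},{"tx":0,"ty":0,"tz":-30,"ax":0,"ay":0,"az":0,"jaw":0},{"tx":0,"ty":0,"tz":-30,"ax":0,"ay":0,"az":0,"jaw":0},{"tx":0,"ty":0,"tz":-30,"ax":0,"ay":0,"az":0,"jaw":0},{"tx":0,"ty":0,"tz":0,"ax":0,"ay":0,"az":0,"jaw":0},{"tx":0,"ty":0,"tz":0,"ax":0,"ay":0,"az":0,"jaw":0},{"tx":0,"ty":0,"tz":0,"ax":0,"ay":0,"az":0,"jaw":0}]'
python3 - <<'E'
from h import *
rep(); jar()
p=cv2.imread("pics/last_scene.png"); q=cv2.imread("pics/last_side.png")
cv2.imwrite("pics/w4.png",np.hstack([cv2.resize(p[80:320,120:460],(420,300)),cv2.resize(q[80:340,120:450],(380,300))]))
E
```

```text
time_s: 16.85
tcp_pos: [0.5024, 0.011, 0.2591]
tcp_rot: [0.654, 0.569, 0.376, -0.327]
ft_force: [-0.2, -0.5, 0.1]
finger_gap: -0.0001
finger_force: 0.0
box-frame tcp mm [-60.5  31.2 259.1] axes x,y,z in box [[0.5, 0.01, 0.86], [0.01, -1.0, 0.0], [0.86, 0.01, -0.5]] q [ 1.03  1.03 -1.09  1.92 -0.28  0.69  0.3 ] F [-0.2 -0.5  0.1] t 16.85
scene jar [337 199  31  36 894] [ 112.7 -168.2] 38.0 top 0.115
side jar [ 163  212   42   46 1423] [ 118.3 -168.3] 39.4 top 0.112
```

View pics/w4.png

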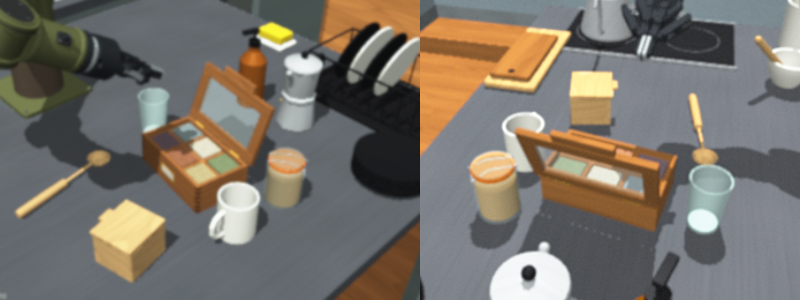

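The lid leans fully back (left half, about (230,110)). The jar stands clear at about y = −168 mm, the salt box is shut, nothing else has moved, and the arm is free.

```bash
python3 -c "
from workcell import arm
print(arm.hand_in())"
```

```text
the job is handed in; nothing more can be done
None
```

The job is handed in (no verdict shown): the tea box lid lies back on its stop, the jar stands about 168 mm along the box from its middle, clear of the lid, and nothing else appeared moved in the last pictures.

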